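# Lock the front light onto its bayonet mount

### The job

Fit the black front light with the white lens onto the handlebar mount: hold it with its lens over the orange tab so that its lugs drop through the slots, push it fully in against the spring, and twist it clockwise (seen from above) until its lens points over the white tab and it is locked. Let go of it, and leave the grey rear light with the red lens where it is.

Things in the scene. Friction and masses are not known exactly. Their poses are not given: they have to be found in the camera images.
- front_light: Front light: black body 72 long (x) x 38 wide (y), white round lens at its +x end, standing on a bayonet foot. Origin: centre of the foot's underside; z up, +x the beam direction. Above the origin (mm): grey hub, radius 14, 0 to 24; orange lug bar 60 along y, 14 along x, 0 to 6 (ends show beside the body); body 24 to 58. About 130 g. Grip across the 38 mm, fingertips 26 or more above the origin.
- front_light_lens (a point): Centre of the front light's white lens face: 42 mm along +x and 41 mm above the front light's origin.
- mount: Fixed mount: black round socket, 80 mm across, on a bit of handlebar (140 long, along y) in a plywood cradle 110 x 130. Origin: on the socket's axis, at the cradle's underside; z up; +x is where the white rim tab points; the orange tab is 70 degrees counter-clockwise of it from above. Lugs enter at light yaw = mount yaw + 70 degrees (within about 10), and are locked at light yaw = mount yaw.
- mount_floor (a point): Centre of the socket floor, 74 mm above mount's origin. Above it: white flange 11 to 15 (light slides under it with its origin 0 to 5 above the floor), ramps and rim to 19. Slots 24 wide, ending 36 from the axis; hole 19 from the axis. A sprung pad, 7 high, resists with 3 N, 6.5 N at the floor; it lifts the locked light to 5. Stops: 8 degrees past locked, 14 counter-clockwise of entry.
- rear_light: Rear light, to be left alone: the same foot under a shorter grey body, 50 x 38 x 34 mm, with a red lens at its +x end. Origin: centre of the underside of its foot, z up.

How it is judged:
On the way:
1. the front light's foot is pushed into the socket, lugs below the flange, while its lens is still near the orange tab (z of front_light in the frame of mount below 0.082 m and horizontal distance between front_light and mount below 0.012 m and angle between the x axis of front_light and the x axis of mount, either way round above 0.7 rad), for 0.1 s.
At the end, for the whole second after the job is handed in: The front light sits upright (within 10 degrees) and at rest in the mount, within 12 mm of its axis, lugs below the flange (light's origin less than 82 mm above the mount's), lens pointing within 20 degrees of the white tab's direction (z of front_light in the frame of mount below 0.082 m and horizontal distance between front_light and mount below 0.012 m and angle between the x axis of front_light and the x axis of mount, either way round below 0.35 rad and x of front_light_lens in the frame of mount above 0.02 m and angle between front_light's own z axis and vertical below 0.17 rad and linear speed of front_light below 0.02 m/s); the robot touches nothing.
It fails at once if the rear light is shifted by more than 20 mm (distance of rear_light from where it was at the start of the episode above 0.02 m).
It also fails if it takes over 48 s, if anything falls off the work surface, if the arm or the gripper's body presses on something with over 40 N, if the wrist force passes 120 N, or if a joint passes its speed limit or range.

### The arm

A 7-joint arm with a two-finger parallel gripper is mounted at the origin on the work surface. World frame = base frame: x ahead of the robot, y to its left, z up, the work surface at z = 0. Lengths are in m, angles in rad, forces in N, time in s.
With the tool pointing down it reaches from about 0.4 to 0.85 m from the base axis. Payload 10.4 kg.
Tool frame: the origin (TCP) lies midway between the tips of the shut fingers; the grasp point (between the pads) lies manip.pinch_z behind it (manip.pinch_z is the distance from the TCP to the grasp point, in m); z points along the fingers, y is the direction in which the jaws open and shut (so a half turn about z gives the same grasp; the last joint's range is limited). The gripper opens to 85 mm and grips with 20 to 120 N. Pads are 22 mm wide; open, the fingers measure 114 mm over their backs; the gripper's body (76 mm by 85 mm) begins 54 mm behind the grasp point. The pads swing forward as they close: fully open they stand 13 mm farther back than shut.
Start: joints at [1.176, 0.332, -0.065, 1.46, 0.022, 1.35, -0.088], TCP at [0.227, -0.582, 0.208] pointing down, gripper open.
Joint ranges: [-2.6, 2.6], [-0.5, 2.12], [-1.47, 1.34], [0.16, 2.42], [-1.27, 4.41], [0.06, 2.06], [-2.6, 2.6]. Speed limits (rad/s): [2.22, 2.22, 2.79, 2.79, 3.14, 3.14, 3.14].

### API

Orientations are given as a unit quaternion [x, y, z, w].
In Python, from workcell import manip gives the robot as it stands.
- The arm moves only by the shell command python3 -m handwheel 'ROWS' [FORCE]. ROWS is JSON, a list that holds one entry, the list of rows, each a list of 7 numbers: the shift along the tool's x, y, z in m, then the turn, a rotation vector about the tool's x, y, z in rad, then the finger opening in m, from 0 to 0.0854. In form: [[[tx, ty, tz, ax, ay, az, claw], ...]]. A call has 1 to 8 rows; each row is the pose to reach, as a shift and turn from the pose commanded when the call began, along the tool's axes at that moment; what a row does not reach only later rows make up. A row lasts 1/8 s, in which the tool goes at most 62.5 mm and 10.7 degrees, less where a joint would pass 70% of its speed; a pose out of reach is approached as far as the arm can. A call with a gripper value outside its range is refused whole. The fingers move at their own pace and stop on an object; FORCE is the grip in N (left out, the last holds). Time passes only in rows, so rows that repeat a pose let the fingers close. It gives the time, the measured TCP pose, the force and the opening at its end, in the units of the state.
- manip.get_obs(): the state, without advancing time (a new reading comes with each control period).
- manip.camera(name): name is "side" or "top"; returns the picture (480x640x3 uint8, blue, green, red); there is no depth.
- manip.calibration(name): a dict with "fx", "fy", "cx", "cy" (pixels), "view" (4x4, takes a point from world to camera coordinates). Camera axes: x right, y up, looking along -z (the intrinsics and any distortion apply to the point x, -y, -z); pixel columns grow to the right and rows downward; lengths in m; the calibration is good to about 2 mm. A picture is of the moment at which its call begins. calibration takes no time and is no camera call.
- manip.hand_in(): hands the job in, once; it reports no verdict.
The state is a dict: "clock": time; "joint_pos": joint angles; "joint_velocities": joint speeds; "tau": joint torques, N m; "position": TCP position; "ee_rot": TCP orientation; "ft_force": force on the tool from outside, world axes, zero at the start; "torque": the same for the moment, N m; "grip_width": opening from 0.0 (shut) to 1.0 (fully open).
Only numpy, scipy, OpenCV 4.12 (cv2) and the standard library are available. Lean on these libraries where they do the work, as an engineer would, in place of code of your own. Each camera call takes 0.05 s, during which the arm holds its last target.

## Working session

There is one attempt and no reset: what is moved stays moved. The work goes in short steps, Python scripts to look and compute and a shell command to move; the robot and the scene stay as the last step left them, time stands still between calls to the robot, and variables do not carry over. Pictures are saved under pics/ and viewed, and the job is handed in when it is done.

```bash
ls; mkdir -p pics; python3 - <<'E'
from workcell import manip
import cv2
print(manip.get_obs(), manip.pinch_z)
for n in("side","top"):
    print(n,manip.calibration(n)); cv2.imwrite(f"pics/{n}0.png",manip.camera(n))
E
```

```text
pics
{'clock': 0.0, 'joint_pos': array([ 1.17642074,  0.33286553, -0.06470283,  1.46095643,  0.02157061,
        1.3498996 , -0.08851323]), 'joint_velocities': array([-8.67642191e-04,  2.97451522e-04,  3.32256492e-04,  2.90128082e-03,
        3.71535536e-04, -2.17670998e-04, -9.19103547e-05]), 'tau': array([ 1.26384988e-03, -6.25443006e+01,  5.00043947e-02, -3.91604984e+01,
        1.63519563e-02,  9.93298483e-03,  2.72060851e-05]), 'position': array([ 0.22689685, -0.58191217,  0.2071127 ]), 'ee_rot': array([ 9.82771907e-01,  1.84821169e-01, -1.51173750e-04, -7.01322552e-04]), 'ft_force': array([-0.10981693, -0.02987131,  0.11030367]), 'torque': array([-0.01928788, -0.05186895,  0.02458631]), 'grip_width': 1.0019380457774298} 0.0187
side {'fx': 586.500942113779, 'fy': 586.500942113779, 'cx': 319.12991433765836, 'cy': 229.5165087819584, 'view': array([[-0.96392558, -0.26578632, -0.01432158,  0.45528009],
       [ 0.1792993 , -0.68814765,  0.70306797, -0.17327212],
       [-0.19672121,  0.67513736,  0.71097842, -0.85381961],
       [ 0.        ,  0.        ,  0.        ,  1.        ]])}
top {'fx': 590.1282934262009, 'fy': 590.1282934262009, 'cx': 332.09182131614864, 'cy': 238.1697575425242, 'view': array([[ 0.02772194, -0.99961222, -0.00262681, -0.05871317],
       [ 0.97927539,  0.02663034,  0.20077486, -0.51113871],
       [-0.20062705, -0.00813824,  0.97963389, -1.03925346],
       [ 0.        ,  0.        ,  0.        ,  1.        ]])}
```

View pics/top0.png

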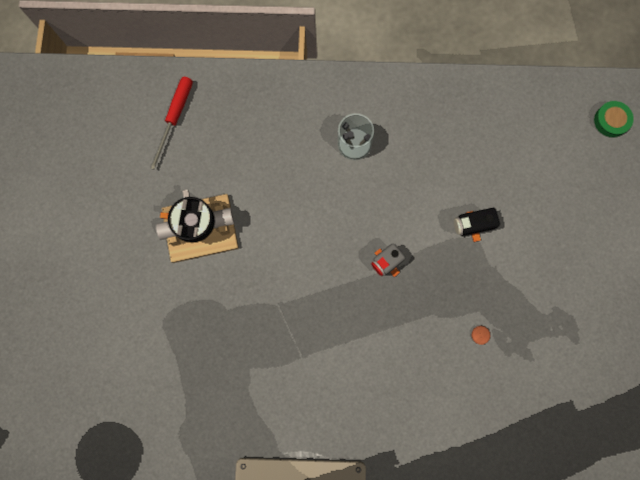

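View pics/side0.png

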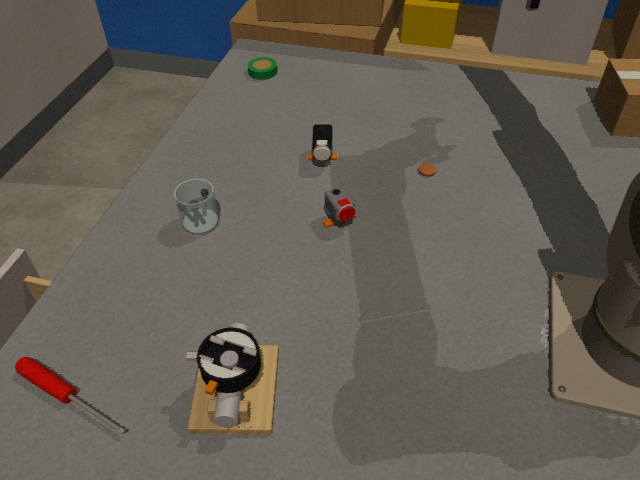

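The top view shows the front light at about (478,222) with its lens to the left (464,224). The rear light is at (390,260) and the mount at (190,219), with the white tab at (186,195) and the orange tab at (164,214). I'll zoom in next.

```bash
python3 - <<'E'
import cv2,numpy as np
t=cv2.imread("pics/top0.png");s=cv2.imread("pics/side0.png")
f=lambda im,x,y,w,h,k:cv2.resize(im[y:y+h,x:x+w],(w*k,h*k),interpolation=cv2.INTER_CUBIC)
cv2.imwrite("pics/zt.png",np.hstack([f(t,150,180,100,90,4),f(t,440,190,100,90,4)]))
cv2.imwrite("pics/zs.png",np.hstack([f(s,180,315,100,120,4),f(s,285,110,100,120,4)]))
E
```

```text
(no output)
```

View pics/zt.png

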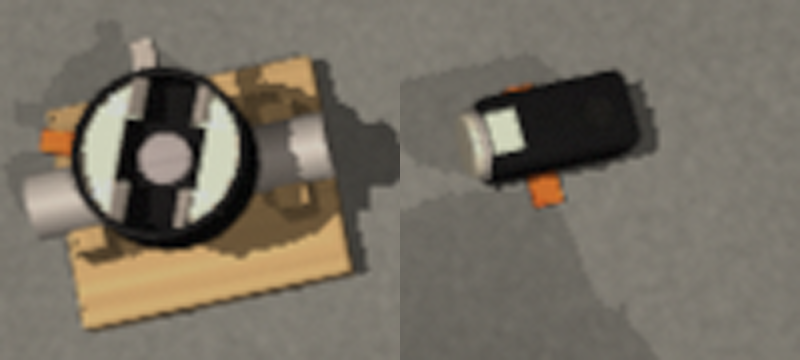

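View pics/zs.png

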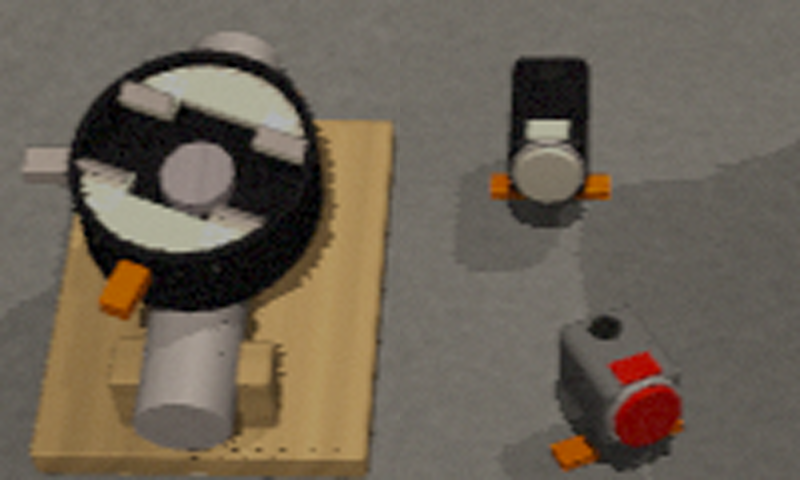

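Front light: the lens faces image left (+y world). Mount: I can see the pad centre and both tabs in both views. I'll fit both poses from these points.

```bash
cat > h.py <<'E'
import numpy as np,cv2
from scipy.optimize import least_squares
from scipy.spatial.transform import Rotation as R
from workcell import manip
C={n:manip.calibration(n) for n in("side","top")}
def proj(n,P):
    c=C[n];P=np.atleast_2d(P);q=P@c["view"][:3,:3].T+c["view"][:3,3]
    return np.c_[c["cx"]+c["fx"]*q[:,0]/-q[:,2], c["cy"]+c["fy"]*-q[:,1]/-q[:,2]]
def tri(t,s):
    r=least_squares(lambda p:np.r_[proj("top",p)[0]-t,proj("side",p)[0]-s],[.6,0,.05]);return r.x,abs(r.fun).max()
def fit(T,S,x0,freez=True):
    def f(v):
        Rm=R.from_euler('z',v[2]).as_matrix();o=[]
        for n,L in(("top",T),("side",S)):
            for m,u in L: o.append(proj(n,Rm@(np.array(m)/1e3)+[v[0],v[1],v[3] if len(v)>3 else 0])[0]-u)
        return np.ravel(o)
    r=least_squares(f,x0,loss="soft_l1");return r.x,f(r.x).reshape(-1,2).round(1)
cr=lambda x,y,ox,oy:np.array([(x+.5)/4-.5+ox,(y+.5)/4-.5+oy])
E
python3 - <<'E'
from h import *
t=lambda x,y:cr(x,y,440,190)
s=lambda x,y:cr(x,y,285,110)
T=[((42,0,41),t(75,145)),((7,30,6),t(137,210)),((-7,30,6),t(165,203)),((-36,-19,58),t(222,70)),((-36,19,58),t(240,150))]
S=[((42,0,41),s(148,174)),((7,30,3),s(210,187)),((7,-30,3),s(90,186)),((-36,-19,58),s(113,58)),((-36,19,58),s(188,58))]
print(fit(T,S,[.55,-.3,1.5]));print(fit(T,S,[.55,-.3,1.5,0])[0])
t=lambda x,y:cr(x,y,150,180)
s=lambda x,y:cr(x,y,180,315)
for n,a,b in(("pad",(165,158),(198,174)),("white",(143,50),(45,162)),("orange",(57,141),(125,289))):
    print(n,tri(t(*a),s(*b)))
def un(n,u,z):
    return least_squares(lambda p:proj(n,[p[0],p[1],z])[0]-u,[.6,.2]).x
a,b,c=[un("top",t(*p),.015) for p in((85,328),(350,270),(315,58))]
print(np.linalg.norm(a-b),np.linalg.norm(b-c),np.degrees(np.arctan2(*(a-b)[::-1])),np.degrees(np.arctan2(*(c-b)[::-1])))
E
```

```text
(array([ 0.552969  , -0.3170644 ,  1.79882733]), array([[-2.3,  0.6],
       [-0.1, -0.3],
       [-0. ,  0. ],
       [ 1.2, -0.6],
       [ 1.9, -1.1],
       [-0.3,  1.4],
       [ 0.2,  2.6],
       [ 0.1,  2.4],
       [ 0.3, -1.1],
       [ 0.7, -0.8]]))
[ 0.55251943 -0.31607033  1.8010153   0.00240291]
pad (array([0.53394523, 0.21160306, 0.08101442]), np.float64(0.4688124557223716))
white (array([0.58160823, 0.22358673, 0.08724794]), np.float64(0.9785094881347334))
orange (array([0.53856846, 0.25920499, 0.08722003]), np.float64(0.7303592822416931))
0.12799955568526947 0.10677011239363064 104.2004705835647 12.601300465210834
```

The pad triangulates to z=0.081, as it should. Mount: (0.534,0.212), yaw ≈14.2° (white tab, orange tab and cradle agree). Light: (0.553,-0.317), yaw ≈103°.

```bash
cat >> h.py <<'E'
def delta(p,yaw):
    o=manip.get_obs();Rm=R.from_quat(o["ee_rot"])
    x=Rm.as_matrix()[:,0];tilt=np.degrees(np.arccos(-Rm.as_matrix()[2,2]))
    tgt=R.from_euler('z',yaw,degrees=True)*R.from_quat([1,0,0,0])
    print("t",o["clock"],"pos",o["position"].round(4),"yaw",np.degrees(np.arctan2(x[1],x[0])).round(2),"tilt",tilt.round(2),"F",o["ft_force"].round(1),"grip",round(o["grip_width"],3),"j",o["joint_pos"].round(2))
    print("shift",Rm.inv().apply(np.array(p)-o["position"]).round(4),"turn",(Rm.inv()*tgt).as_rotvec().round(4))
E
python3 -c "
from h import *
delta([.553,-.317,.15],103.1)"
```

```text
t 0.1 pos [ 0.2269 -0.582   0.2072] yaw 21.3 tilt 0.07 F [ 0.4  0.6 -0.2] grip 1.0 j [ 1.18  0.33 -0.06  1.46  0.02  1.35 -0.09]
shift [ 0.4001 -0.1283  0.0574] turn [-1.1000e-03 -8.0000e-04 -1.4276e+00]
```

```bash
python3 -m handwheel '[[[0.4,-0.128,0.04,0,0,-1.428,0.0854],[0.4,-0.128,0.057,0,0,-1.428,0.0854],[0.4,-0.128,0.057,0,0,-1.428,0.0854],[0.4,-0.128,0.057,0,0,-1.428,0.0854],[0.4,-0.128,0.057,0,0,-1.428,0.0854],[0.4,-0.128,0.057,0,0,-1.428,0.0854],[0.4,-0.128,0.057,0,0,-1.428,0.0854],[0.4,-0.128,0.057,0,0,-1.428,0.0854]]]' 60
python3 -c "
from h import *
delta([.553,-.317,.028],103.1)
cv2.imwrite('pics/s1.png',manip.camera('side')[60:240,240:440].repeat(3,0).repeat(3,1))"
```

```text
clock: 1.1
position: [0.5561, -0.3125, 0.1497]
ee_rot: [0.617, 0.787, 0.001, -0.001]
ft_force: [-1.0, -0.2, -0.7]
grip_width: 1.003
t 1.1 pos [ 0.5561 -0.3125  0.1497] yaw 103.81 tilt 0.19 F [-1.  -0.2 -0.7] grip 1.003 j [ 0.79  0.44 -0.46  1.48  0.2   1.27  0.55]
shift [-0.004  -0.0041  0.1216] turn [ 0.0007 -0.0032  0.0124]
```

View pics/s1.png

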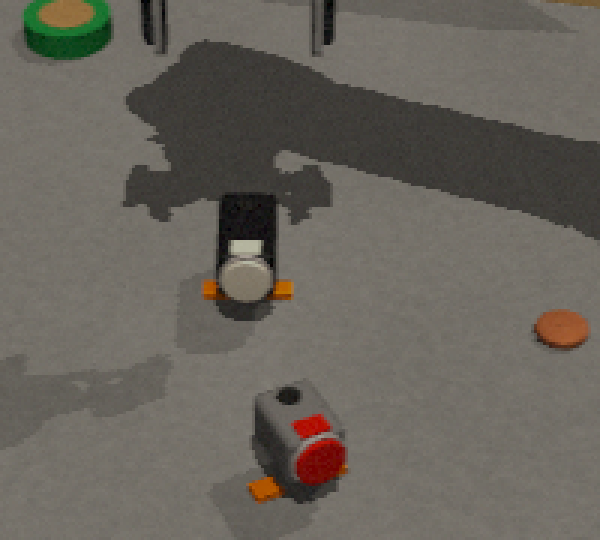

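The fingers (image 150–330, top) straddle the light, aligned with it. I'll let the arm settle and re-read.

```bash
python3 -m handwheel '[[[0,0,0.05,0,0,0,0.0854],[0,0,0.05,0,0,0,0.0854],[0,0,0.05,0,0,0,0.0854]]]'
python3 -c "
from h import *
delta([.553,-.317,.028],103.1)"
```

```text
clock: 1.52
position: [0.5535, -0.3183, 0.1023]
ee_rot: [0.622, 0.783, 0.0, 0.0]
ft_force: [-0.9, 0.1, 0.5]
grip_width: 1.0
t 1.525 pos [ 0.5535 -0.3183  0.1023] yaw 103.03 tilt 0.05 F [-0.9  0.1  0.5] grip 1.0 j [ 0.79  0.47 -0.45  1.53  0.22  1.19  0.53]
shift [ 0.0014 -0.0002  0.0743] turn [ 0.0006  0.0006 -0.0012]
```

```bash
python3 -m handwheel '[[[0.001,0,0.045,0,0,0,0.0854],[0.001,0,0.072,0,0,0,0.0854],[0.001,0,0.072,0,0,0,0.0854],[0.001,0,0.072,0,0,0,0.0854]]]'
python3 -c "
from h import *
delta([.553,-.317,.028],103.1)
a=manip.camera('side')[60:240,240:440].repeat(2,0).repeat(2,1);b=manip.camera('top')[150:330,400:600].repeat(2,0).repeat(2,1)
cv2.imwrite('pics/s2.png',np.hstack([a,b]))"
```

```text
clock: 2.02
position: [0.5544, -0.3175, 0.0314]
ee_rot: [0.622, 0.783, 0.0, 0.002]
ft_force: [-0.1, 0.3, 0.0]
grip_width: 0.999
t 2.025 pos [ 0.5544 -0.3175  0.0314] yaw 103.09 tilt 0.18 F [-0.1  0.3  0. ] grip 0.999 j [ 0.78  0.55 -0.43  1.59  0.25  1.06  0.5 ]
shift [ 0.0008 -0.0012  0.0034] turn [ 0.0023  0.0022 -0.0002]
```

View pics/s2.png

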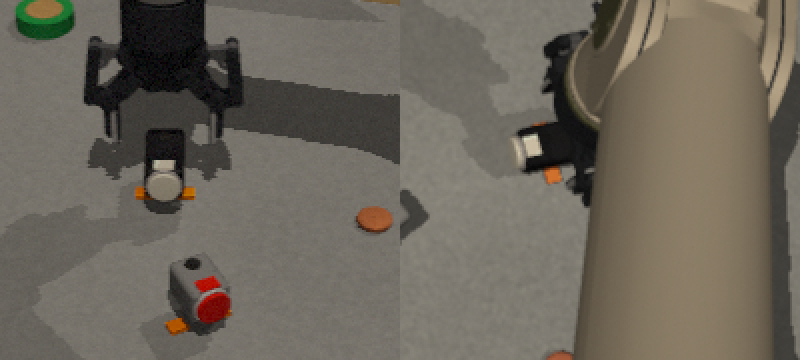

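Both fingers are clear of the light. I'll check the fore-aft alignment by projecting points.

```bash
python3 -c "
from h import *
o=manip.get_obs();p=o['position'];M=R.from_quat(o['ee_rot']).as_matrix()
for y in(-.043,.043):
  for x in (-.011,.011):
    P=p+M@[x,y,-.013]
    print(proj('side',P)*2-[480,120],proj('top',P)*2-[800-400,300])
L=R.from_euler('z',103.1,degrees=True).as_matrix()
for m in ([42,0,41],[7,30,6],[-7,30,6],[36,19,58],[36,-19,58]): 
  P=L@np.array(m)/1e3+[.553,-.317,0]; print(m,proj('side',P)*2-[480,120],proj('top',P)*2-[400,300])
"
```

```text
[[207.28999519 153.08950534]] [[579.74911829 183.9443431 ]]
[[207.03958765 166.74705549]] [[556.75403248 188.60663218]]
[[119.89251943 151.82584349]] [[556.79815112  96.27926565]]
[[118.4608593  165.42833884]] [[534.13347698 100.81009411]]
[42, 0, 41] [[162.66625628 189.00405725]] [[512.03425917 152.90486868]]
[7, 30, 6] [[194.55486301 195.5057865 ]] [[547.51917993 183.61866552]]
[-7, 30, 6] [[194.81552871 186.77947968]] [[561.63976766 180.76437336]]
[36, 19, 58] [[182.77049485 171.0675412 ]] [[527.10490712 167.30536061]]
[36, -19, 58] [[142.64869391 170.54031628]] [[517.11487747 127.98926857]]
```

```bash
python3 -c "
from h import *
a=manip.camera('side');b=manip.camera('top')
f=lambda im,x,y,w,h:cv2.resize(im[y:y+h,x:x+w],(w*6,h*6),interpolation=cv2.INTER_CUBIC)
cv2.imwrite('pics/s3.png',cv2.convertScaleAbs(np.hstack([f(a,275,90,65,80),f(b,450,170,65,80)]),alpha=2))"
```

```text
(no output)
```

View pics/s3.png

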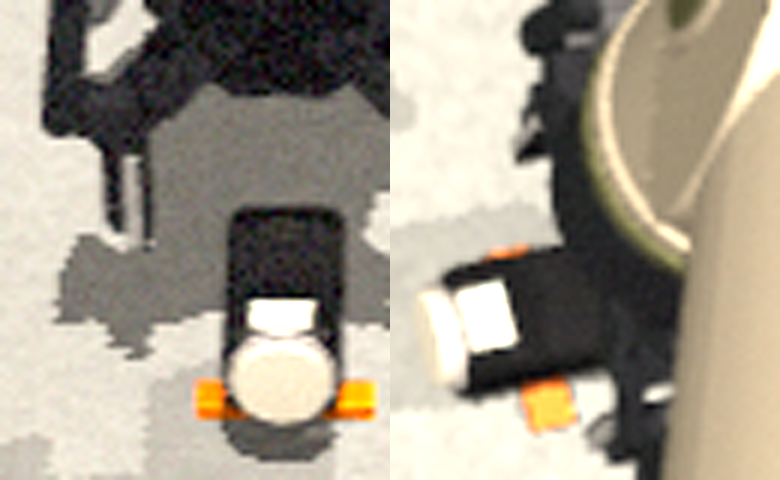

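```bash
python3 -c "
from h import *
for t,s in (((490,242),(348.5,128)),((487,240),(348.5,129)),((473,193),(296,130)),((475,184),(296,130))):
  print(tri(t,s))
print(manip.get_obs()['position'])
a=manip.camera('side');b=manip.camera('top')
f=lambda im,x,y,w,h:cv2.resize(im[y:y+h,x:x+w],(w*6,h*6),interpolation=cv2.INTER_CUBIC)
cv2.imwrite('pics/s4.png',cv2.convertScaleAbs(np.hstack([f(a,315,80,65,80),f(b,450,170,65,80)]),alpha=5))"
```

```text
(array([ 0.50676681, -0.3309936 ,  0.07141264]), np.float64(1.3807303182397845))
(array([ 0.5077408 , -0.32518265,  0.07360427]), np.float64(2.564427030730883))
(array([ 0.60100817, -0.30254757,  0.06914351]), np.float64(0.08983468378369253))
(array([ 0.61136593, -0.30807905,  0.06604783]), np.float64(4.302837876197543))
[ 0.5537971  -0.31725311  0.03049184]
```

View pics/s4.png

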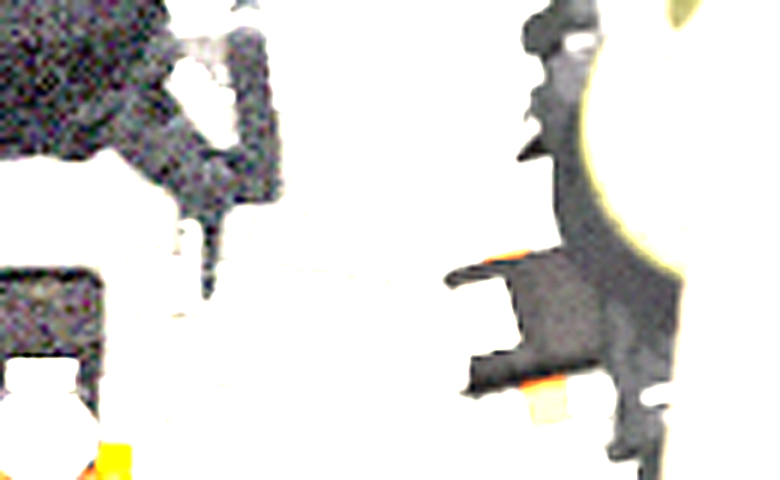

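```bash
python3 -c "
from h import *
o=manip.get_obs();p=o['position'];M=R.from_quat(o['ee_rot']).as_matrix()
for u in ((296,130),(345,132.5),(349,129),(294,128.5),(300,130.5)):
  for x in (-.011,0,.011):
    r=least_squares(lambda q:proj('side',p+M@[x,q[0],q[1]])[0]-u,[0,0]);print(u,x,r.x.round(4))
"
```

```text
(296, 130) -0.011 [ 0.0509 -0.029 ]
(296, 130) 0 [ 0.0499 -0.0369]
(296, 130) 0.011 [ 0.0488 -0.0448]
(345, 132.5) -0.011 [-0.0447 -0.0245]
(345, 132.5) 0 [-0.0447 -0.0325]
(345, 132.5) 0.011 [-0.0446 -0.0405]
(349, 129) -0.011 [-0.0523 -0.0329]
(349, 129) 0 [-0.0522 -0.0408]
(349, 129) 0.011 [-0.052  -0.0487]
(294, 128.5) -0.011 [ 0.0547 -0.0325]
(294, 128.5) 0 [ 0.0536 -0.0404]
(294, 128.5) 0.011 [ 0.0524 -0.0483]
(300, 130.5) -0.011 [ 0.0431 -0.0279]
(300, 130.5) 0 [ 0.0422 -0.0359]
(300, 130.5) 0.011 [ 0.0412 -0.0438]
```

The fingertips look higher than I expected. Centring and fore-aft are fine, so I'll close gently and look.

```bash
python3 -m handwheel '[[[0,0,0.001,0,0,0,0.02],[0,0,0.001,0,0,0,0.02],[0,0,0.001,0,0,0,0.02],[0,0,0.001,0,0,0,0.02],[0,0,0.001,0,0,0,0.02],[0,0,0.001,0,0,0,0.02]]]' 25
python3 -c "
from h import *
delta([.553,-.317,.028],103.1)
a=manip.camera('side');b=manip.camera('top')
f=lambda im,x,y,w,h:cv2.resize(im[y:y+h,x:x+w],(w*6,h*6),interpolation=cv2.INTER_CUBIC)
cv2.imwrite('pics/s5.png',cv2.convertScaleAbs(np.hstack([f(a,290,90,65,80),f(b,450,170,65,80)]),alpha=2))"
```

```text
clock: 3.08
position: [0.553, -0.3168, 0.028]
ee_rot: [0.622, 0.783, -0.0, 0.0]
ft_force: [0.1, 0.5, 1.5]
grip_width: 0.434
t 3.075 pos [ 0.553  -0.3168  0.028 ] yaw 103.12 tilt 0.01 F [0.1 0.5 1.5] grip 0.434 j [ 0.78  0.55 -0.43  1.59  0.25  1.06  0.5 ]
shift [-0.0001 -0.0001  0.    ] turn [0.0001 0.0002 0.0003]
```

View pics/s5.png

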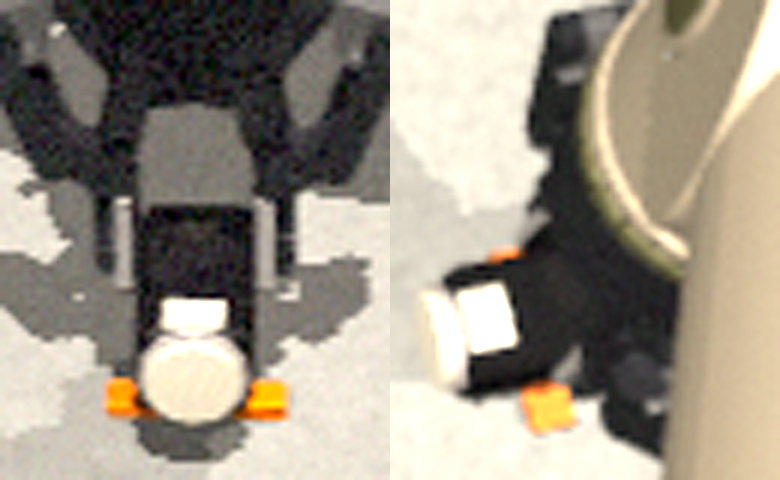

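The fingers closed to 37 mm on the body. But the lug isn't covered by the finger in the top view, and the pad tips look high in the side view (v≈138). Before trusting this grip I'll open, rise and check the TCP against the cameras in a clear spot.

```bash
python3 -m handwheel '[[[0,0,0,0,0,0,0.0854],[0,0,0,0,0,0,0.0854],[0,0,0,0,0,0,0.0854],[0,0,-0.1,0,0,0,0.0854],[0,0,-0.1,0,0,0,0.0854],[0,0,-0.1,0,0,0,0.038],[0,0,-0.1,0,0,0,0.038],[0,0,-0.1,0,0,0,0.038]]]' 25
python3 -m handwheel '[[[0,0,0,0,0,0,0.038],[0,0,0,0,0,0,0.038]]]'
python3 -c "
from h import *
delta([.553,-.317,.028],103.1)
o=manip.get_obs();p=o['position'];M=R.from_quat(o['ee_rot']).as_matrix()
a=manip.camera('side');b=manip.camera('top')
for x,y,z in ((.011,.019,-.004),(.011,-.019,-.004),(-.011,-.019,-.004),(.011,.019,-.041),(.011,-.019,-.041)):
  for im,n in((a,'side'),(b,'top')):
    u=proj(n,p+M@[x,y,z])[0];print((x,y,z),n,u.round(1)); cv2.circle(im,tuple(int(round(v*8)) for v in u),6,(0,0,255),-1,shift=3)
f=lambda im,x,y,w,h:cv2.resize(im[y:y+h,x:x+w],(w*5,h*5),interpolation=cv2.INTER_CUBIC)
cv2.imwrite('pics/s6.png',cv2.convertScaleAbs(np.hstack([f(a,285,50,80,110),f(b,445,165,80,110)]),alpha=2))"
```

```text
clock: 4.18
position: [0.5522, -0.3164, 0.1264]
ee_rot: [0.622, 0.783, -0.0, -0.001]
ft_force: [-0.5, -0.2, -0.1]
grip_width: 0.443
clock: 4.42
position: [0.5528, -0.3166, 0.1274]
ee_rot: [0.622, 0.783, -0.0, -0.0]
ft_force: [-0.4, 0.1, 0.3]
grip_width: 0.446
t 4.425 pos [ 0.5528 -0.3166  0.1274] yaw 103.13 tilt 0.04 F [-0.4  0.1  0.3] grip 0.446 j [ 0.79  0.45 -0.46  1.51  0.2   1.23  0.54]
shift [-0.0004  0.0001  0.0994] turn [-0.0005 -0.0005  0.0005]
(0.011, 0.019, -0.004) side [311.1 104.9]
(0.011, 0.019, -0.004) top [481.2 201.1]
(0.011, -0.019, -0.004) side [331.8 105.1]
(0.011, -0.019, -0.004) top [486.7 222. ]
(-0.011, -0.019, -0.004) side [332.1  98.4]
(-0.011, -0.019, -0.004) top [499.1 219.5]
(0.011, 0.019, -0.041) side [310.6  87.2]
(0.011, 0.019, -0.041) top [486.6 195.2]
(0.011, -0.019, -0.041) side [331.8  87.4]
(0.011, -0.019, -0.041) top [492.4 216.9]
```

View pics/s6.png

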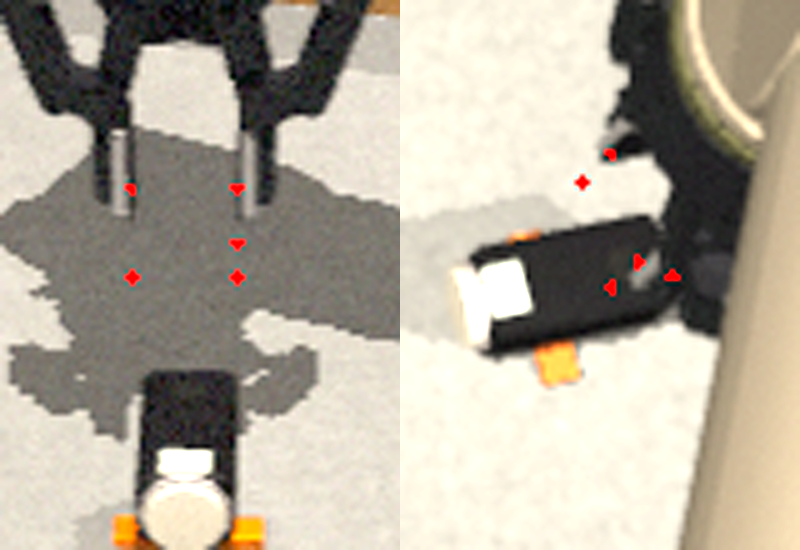

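```bash
python3 -c "
from h import *
o=manip.get_obs();p=o['position'];M=R.from_quat(o['ee_rot']).as_matrix()
for t,s in (((494,219),(335,93)),((496,222),(335,93)),((487.5,196),(309,92.5)),((487.5,196),(309,75.5))):
  P,e=tri(t,s);print(P,e,'tool',M.T@(P-p))
"
```

```text
[ 0.52994976 -0.31700831  0.15368924] 1.2447029672727012 tool [ 0.0049397  -0.02248221 -0.02599786]
[ 0.52806089 -0.32087108  0.15082312] 0.2842700365261521 tool [ 0.00160608 -0.02519823 -0.0231319 ]
[ 0.57279815 -0.3069924   0.15334649] 0.5141670476012337 tool [ 0.0049649   0.02152129 -0.0256641 ]
[ 0.56447537 -0.29592349  0.19446406] 2.721588007182504 tool [ 0.0176433   0.01592075 -0.06677781]
```

Triangulating the pads puts the tips about 24 mm behind the TCP at this opening, with the front edge about 4 mm forward. So the tips were only at z≈0.052 on the body, and I need to grip about 17 mm lower.

```bash
python3 -m handwheel '[[[0.003,0,0,0,0,0,0.0854],[0.003,0,0,0,0,0,0.0854],[0.003,0,0.05,0,0,0,0.0854],[0.003,0,0.1,0,0,0,0.0854],[0.003,0,0.117,0,0,0,0.0854],[0.003,0,0.117,0,0,0,0.0854],[0.003,0,0.117,0,0,0,0.0854]]]' 25
python3 -m handwheel '[[[0,0,0,0,0,0,0.02],[0,0,0,0,0,0,0.02],[0,0,0,0,0,0,0.02],[0,0,0,0,0,0,0.02],[0,0,0,0,0,0,0.02]]]' 60
python3 -c "
from h import *
delta([.553,-.317,.011],103.1)
a=manip.camera('side');b=manip.camera('top')
f=lambda im,x,y,w,h:cv2.resize(im[y:y+h,x:x+w],(w*6,h*6),interpolation=cv2.INTER_CUBIC)
cv2.imwrite('pics/s7.png',cv2.convertScaleAbs(np.hstack([f(a,290,90,65,80),f(b,450,170,65,80)]),alpha=2))"
```

```text
clock: 5.4
position: [0.5538, -0.3144, 0.0132]
ee_rot: [0.622, 0.783, 0.0, 0.002]
ft_force: [-0.1, 0.5, 0.5]
grip_width: 1.0
clock: 6.02
position: [0.5529, -0.3141, 0.0118]
ee_rot: [0.622, 0.783, 0.0, 0.001]
ft_force: [-0.9, 0.5, 5.5]
grip_width: 0.436
t 6.025 pos [ 0.5529 -0.3141  0.0118] yaw 103.12 tilt 0.08 F [-0.9  0.5  5.5] grip 0.436 j [ 0.77  0.56 -0.43  1.61  0.26  1.03  0.49]
shift [-0.0028 -0.0005  0.0008] turn [0.0009 0.001  0.0003]
```

View pics/s7.png

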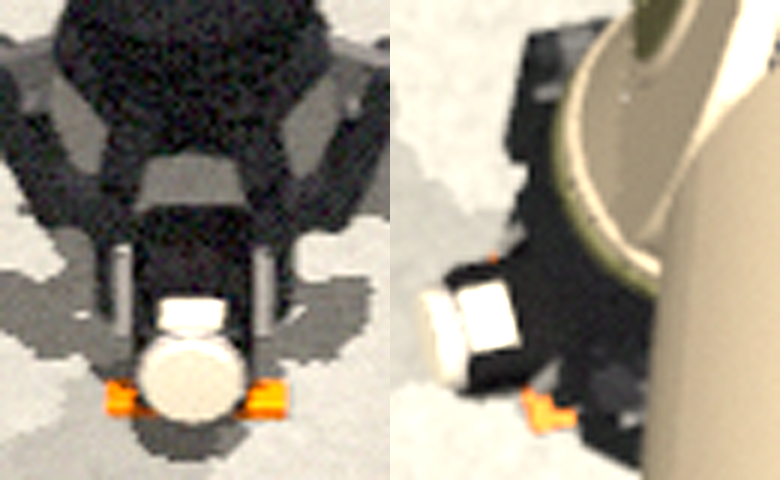

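The pads now straddle the body from about z 0.034 up. I'll lift and carry it over the mount at yaw 84.2°.

```bash
python3 -m handwheel '[[[0,0,-0.05,0,0,0,0.02],[0,0,-0.1,0,0,0,0.02],[0,0,-0.148,0,0,0,0.02],[0,0,-0.148,0,0,0,0.02],[0,0,-0.148,0,0,0,0.02]]]' 60
python3 -c "
from h import *
delta([.534,.215,.16],84.2)"
```

```text
clock: 6.75
position: [0.5517, -0.3137, 0.1579]
ee_rot: [0.622, 0.783, -0.0, -0.001]
ft_force: [-0.8, -0.5, -0.9]
grip_width: 0.431
t 6.75 pos [ 0.5517 -0.3137  0.1579] yaw 103.12 tilt 0.08 F [-0.8 -0.5 -0.9] grip 0.431 j [ 0.8   0.42 -0.46  1.48  0.19  1.29  0.54]
shift [ 0.5189  0.1027 -0.0019] turn [-0.0013 -0.0006  0.3303]
```

```bash
python3 -m handwheel '[[[0.519,0.103,0,0,0,0.33,0.02],[0.519,0.103,0,0,0,0.33,0.02],[0.519,0.103,0,0,0,0.33,0.02],[0.519,0.103,0,0,0,0.33,0.02],[0.519,0.103,0,0,0,0.33,0.02],[0.519,0.103,0,0,0,0.33,0.02],[0.519,0.103,0,0,0,0.33,0.02],[0.519,0.103,0,0,0,0.33,0.02]]]' 60
python3 -c "
from h import *
delta([.534,.215,.16],84.2)"
```

```text
clock: 7.75
position: [0.5346, 0.1872, 0.1572]
ee_rot: [0.742, 0.67, -0.001, -0.0]
ft_force: [1.2, 0.7, -1.6]
grip_width: 0.434
t 7.75 pos [0.5346 0.1872 0.1572] yaw 84.19 tilt 0.15 F [ 1.2  0.7 -1.6] grip 0.434 j [ 0.16  0.32 -0.69  1.66  0.21  1.25 -0.67]
shift [ 0.0276 -0.0034 -0.0028] turn [-0.0023  0.0011 -0.0001]
```

```bash
python3 -m handwheel '[[[0,0,0,0,0,0,0.02],[0,0,0,0,0,0,0.02]]]' 60
python3 -c "
from h import *
delta([.534,.215,.127],84.2)"
```

```text
clock: 8.0
position: [0.5351, 0.1852, 0.1573]
ee_rot: [0.742, 0.671, -0.001, -0.0]
ft_force: [0.2, -0.6, -2.5]
grip_width: 0.434
t 8.0 pos [0.5351 0.1852 0.1573] yaw 84.24 tilt 0.16 F [ 0.2 -0.6 -2.5] grip 0.434 j [ 0.16  0.32 -0.69  1.66  0.21  1.25 -0.67]
shift [ 0.0295 -0.004   0.0302] turn [-0.0024  0.0013  0.0006]
```

```bash
python3 -m handwheel '[[[0.03,-0.003,0.02,-0.002,0.001,0,0.02],[0.03,-0.003,0.02,-0.002,0.001,0,0.02],[0.03,-0.003,0.02,-0.002,0.001,0,0.02],[0.03,-0.003,0.02,-0.002,0.001,0,0.02]]]' 60
python3 -c "
from h import *
delta([.534,.215,.127],84.2)
a=manip.camera('side');b=manip.camera('top')
cv2.imwrite('pics/a8.png',a);cv2.imwrite('pics/b8.png',b)
f=lambda im,x,y,w,h:cv2.resize(im[y:y+h,x:x+w],(w*4,h*4),interpolation=cv2.INTER_CUBIC)
cv2.imwrite('pics/s8.png',cv2.convertScaleAbs(np.hstack([f(a,180,270,100,140),f(b,140,150,100,140)]),alpha=2))"
```

```text
clock: 8.5
position: [0.5365, 0.2145, 0.1392]
ee_rot: [0.743, 0.67, 0.001, 0.001]
ft_force: [-0.5, 0.4, -1.8]
grip_width: 0.433
t 8.5 pos [0.5365 0.2145 0.1392] yaw 84.09 tilt 0.15 F [-0.5  0.4 -1.8] grip 0.433 j [ 0.11  0.36 -0.7   1.65  0.24  1.22 -0.74]
shift [ 0.0003 -0.0026  0.0121] turn [ 0.0026 -0.0004 -0.002 ]
```

View pics/s8.png

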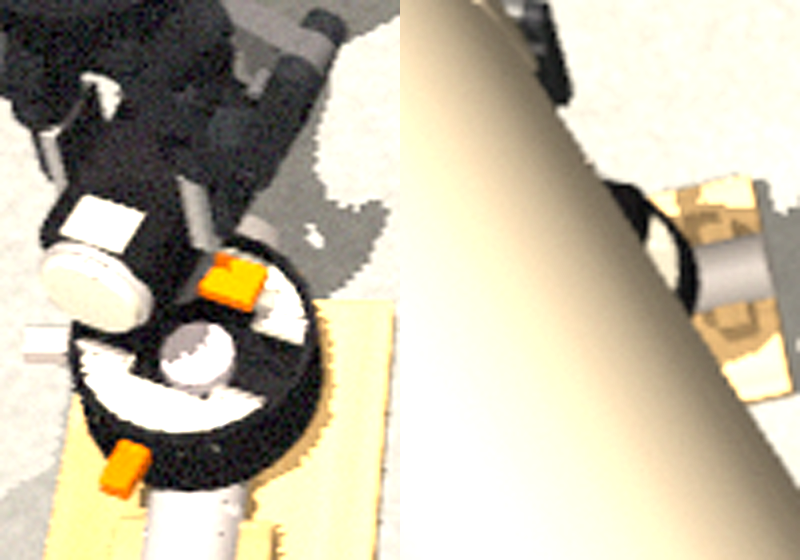

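The top view is blocked by the forearm. The side view shows the lens at about (202,342) and the +y lug at about (238,341) over the socket. I'll overlay the predicted points.

```bash
cat >> h.py <<'E'
LP=[(42,0,41),(7,30,6),(-7,30,6),(7,30,0),(-7,30,0),(36,19,58),(36,-19,58),(-36,19,58),(7,19,6),(42,17,41),(42,-17,41),(42,0,58),(42,0,24)]
def overlay(im,org,yaw,box,name,k=6,extra=()):
    Rm=R.from_euler('z',yaw,degrees=True).as_matrix();x,y,w,h=box
    c=cv2.convertScaleAbs(cv2.resize(im[y:y+h,x:x+w],(w*k,h*k),interpolation=cv2.INTER_CUBIC),alpha=2)
    for m in LP:
        u=proj("side",Rm@np.array(m)/1e3+org)[0]
        cv2.circle(c,tuple(int(round((v-o+.5)*k-.5)) for v,o in zip(u,(x,y))),4,(0,0,255),-1)
    cv2.imwrite(name,c)
E
python3 -c "
from h import *
o=manip.get_obs()['position'];print(o)
overlay(cv2.imread('pics/a8.png'),o+[-.0003,-.003,-.0118],84.1,(180,290,90,90),'pics/o8.png')"
```

```text
[0.53630279 0.2150697  0.13922099]
```

View pics/o8.png

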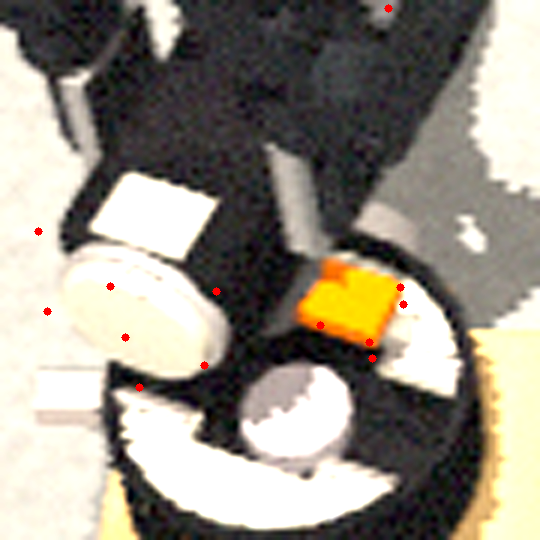

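```bash
python3 -c "
from h import *
ob=[((42,0,41),(140,315)),((7,30,0),(376,348)),((-7,30,6),(402,284)),((36,19,58),(225,278)),((36,-19,58),(62,215))]
ob=[(np.array(m)/1e3,np.array([(a+.5)/6-.5+180,(b+.5)/6-.5+290])) for m,(a,b) in ob]
o=np.array([.5363,.2150,.1392])+[-.0003,-.003,-.0118]
def f(v,rot):
  Rm=(R.from_euler('z',84.1+v[3],degrees=True)*R.from_euler('yx',[v[4],v[5]] if rot else [0,0],degrees=True)).as_matrix()
  return np.r_[np.ravel([proj('side',Rm@m+o+v[:3]/1e3)[0]-u for m,u in ob]),v[2]/1.,v[3]/2,v[4]/3,v[5]/3,v[:2]/5]
for rot in (0,1):
  r=least_squares(f,np.zeros(6),args=(rot,));print(r.x.round(2),r.fun[:10].round(1))
"
```

```text
[-1.19 -3.64 -0.2  -1.03  0.    0.  ] [-0.8  1.2  1.1 -0.1  1.6 -1.2  0.1 -0.1 -1.9  0.1]
[ 0.15 -2.7  -0.08 -0.54 -1.37 -1.99] [-0.5  0.9  0.   0.5  0.6 -0.6  1.2 -0.2 -1.3 -0.6]
```

The side-view fit puts the light about 2.7 mm short in y, well inside the ±5 mm slot clearance. I'll correct it and descend partway.

```bash
python3 -m handwheel '[[[0.002,-0.002,0.01,0,0,0,0.02],[0.002,-0.002,0.025,0.002,0,0,0.02],[0.002,-0.002,0.025,0.002,0,0,0.02],[0.002,-0.002,0.025,0.002,0,0,0.02]]]' 80
python3 -c "
from h import *
delta([.5348,.2175,.0868],84.2)
o=manip.get_obs()['position']
a=manip.camera('side');cv2.imwrite('pics/a9.png',a)
overlay(a,o+[-.0005,-.006,-.0118],83.7,(180,290,90,90),'pics/o9.png')"
```

```text
clock: 9.1
position: [0.5341, 0.2183, 0.1138]
ee_rot: [0.742, 0.671, 0.0, -0.0]
ft_force: [0.4, 0.0, -0.6]
grip_width: 0.425
t 9.1 pos [0.5341 0.2183 0.1138] yaw 84.22 tilt 0.06 F [ 0.4  0.  -0.6] grip 0.425 j [ 0.1   0.38 -0.69  1.68  0.26  1.17 -0.76]
shift [-0.0007  0.0008  0.027 ] turn [-0.0003 -0.001   0.0003]
```

View pics/o9.png

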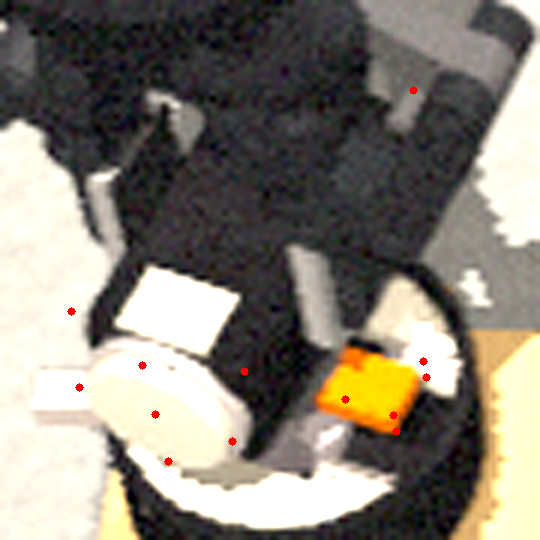

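The lug is centred over the slot gap: once lowered it should project to about (372,434), between flange edges at 385 and 480. I'll push in.

```bash
python3 -m handwheel '[[[0,0,0.007,0,0,0,0.02],[0,0,0.014,0,0,0,0.02],[0,0,0.02,0,0,0,0.02],[0,0,0.02,0,0,0,0.02]]]' 80
python3 -c "
from h import *
delta([.5348,.2175,.0868],84.2)
o=manip.get_obs()['position']
a=manip.camera('side');cv2.imwrite('pics/a10.png',a)
overlay(a,o+[-.0005,-.006,-.0118],83.7,(180,290,90,90),'pics/o10.png')"
```

```text
clock: 9.65
position: [0.5339, 0.2182, 0.0934]
ee_rot: [0.742, 0.671, 0.0, -0.0]
ft_force: [-0.3, -0.3, -2.2]
grip_width: 0.427
t 9.65 pos [0.5339 0.2182 0.0934] yaw 84.22 tilt 0.06 F [-0.3 -0.3 -2.2] grip 0.427 j [ 0.09  0.4  -0.68  1.7   0.27  1.14 -0.77]
shift [-0.0006  0.0009  0.0066] turn [-0.0005 -0.0008  0.0003]
```

View pics/o10.png

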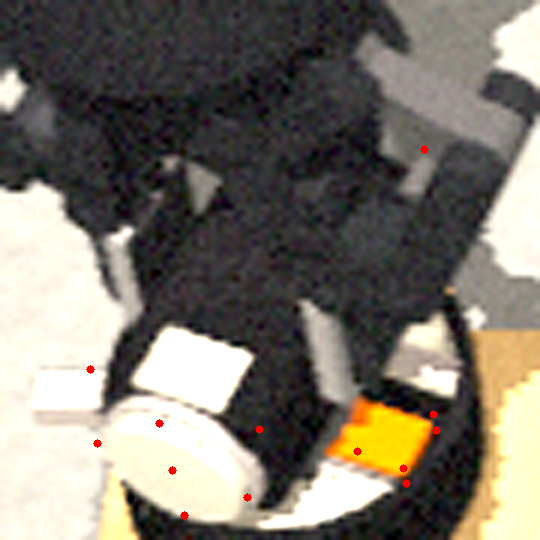

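The lug is in the slot with no contact force. I'll push to the floor.

```bash
python3 -m handwheel '[[[0,0,0.004,0,0,0,0.02],[0,0,0.007,0,0,0,0.02],[0,0,0.007,0,0,0,0.02],[0,0,0.007,0,0,0,0.02]]]' 80
python3 -c "
from h import *
delta([.5348,.2175,.0868],84.2)"
```

```text
clock: 10.2
position: [0.5344, 0.2185, 0.0873]
ee_rot: [0.742, 0.671, 0.001, -0.0]
ft_force: [-0.7, 0.7, 4.9]
grip_width: 0.428
t 10.2 pos [0.5344 0.2185 0.0873] yaw 84.22 tilt 0.08 F [-0.7  0.7  4.9] grip 0.428 j [ 0.09  0.41 -0.68  1.71  0.28  1.13 -0.77]
shift [-0.0009  0.0005  0.0005] turn [ 0.0007 -0.0013  0.0003]
```

Fz shows roughly 6.5 N of spring force, so it is at the floor. Next I'll twist clockwise (tool +z), pivoting about the socket axis about 6 mm behind the TCP.

```bash
python3 -m handwheel '[[[-0.0001,0.001,0,0,0,0.17,0.02],[-0.0003,0.002,0,0,0,0.34,0.02],[-0.0008,0.003,0,0,0,0.52,0.02],[-0.0008,0.003,0,0,0,0.52,0.02]]]' 80
python3 -c "
from h import *
delta([.5407,.2133,.0868],14.2);print(manip.get_obs()['torque'])
o=manip.get_obs()['position']
a=manip.camera('side')
overlay(a,o+[-.003,-.005,-.0118],54.4,(180,290,90,90),'pics/o11.png')"
```

```text
clock: 10.7
position: [0.5373, 0.2173, 0.0872]
ee_rot: [0.889, 0.458, 0.001, -0.0]
ft_force: [-0.0, -0.6, 4.4]
grip_width: 0.427
t 10.7 pos [0.5373 0.2173 0.0872] yaw 54.48 tilt 0.08 F [-0.  -0.6  4.4] grip 0.427 j [ 0.02  0.39 -0.59  1.7   0.24  1.12 -1.26]
shift [-0.0013  0.005   0.0004] turn [-2.00e-04 -1.40e-03  7.03e-01]
[ 0.02869193 -0.12410066 -0.00918662]
```

View pics/o11.png

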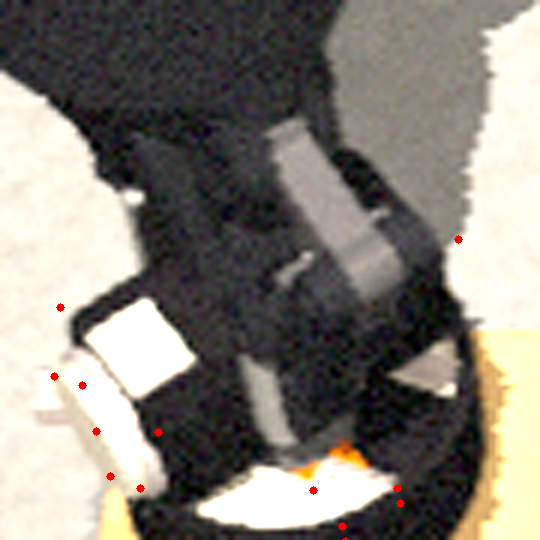

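The lug is sliding under the flange with almost no torque. I'll finish the turn.

```bash
python3 -m handwheel '[[[-0.0001,0.001,0,0,0,0.18,0.02],[-0.0006,0.002,0,0,0,0.36,0.02],[-0.001,0.003,0,0,0,0.54,0.02],[-0.0015,0.004,0,0,0,0.71,0.02],[-0.0015,0.004,0,0,0,0.71,0.02],[-0.0015,0.004,0,0,0,0.71,0.02]]]' 80
python3 -c "
from h import *
delta([.5407,.2133,.0868],14.2);print(manip.get_obs()['torque'])
o=manip.get_obs()['position']
a=manip.camera('side')
overlay(a,o+[-.0057,-.0015,-.0118],14.2,(180,290,90,90),'pics/o12.png')"
```

```text
clock: 11.5
position: [0.5394, 0.2137, 0.0869]
ee_rot: [0.992, 0.122, 0.0, -0.0]
ft_force: [0.9, -0.0, 4.5]
grip_width: 0.425
t 11.5 pos [0.5394 0.2137 0.0869] yaw 14.06 tilt 0.06 F [ 0.9 -0.   4.5] grip 0.425 j [-0.07  0.37 -0.47  1.71  0.19  1.11 -1.92]
shift [0.0011 0.0007 0.0001] turn [-0.0009 -0.0005 -0.0025]
[-0.00605682  0.0340321  -0.0109651 ]
```

View pics/o12.png

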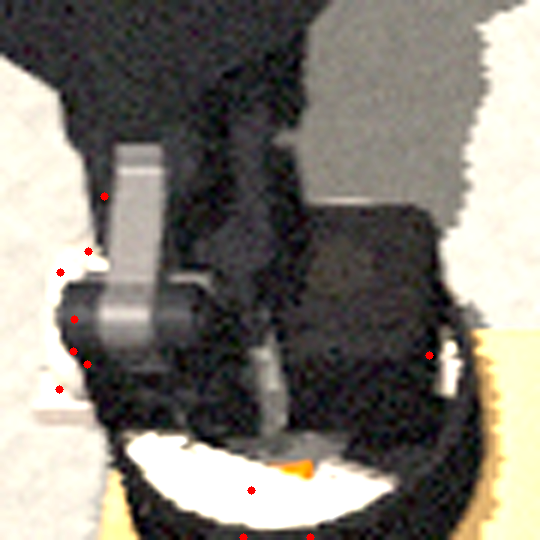

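The light is at mount yaw, with the lug showing under the flange's inner edge at (295,468). I'll ease up with the spring, release and rise.

```bash
python3 -m handwheel '[[[0,0,-0.002,0,0,0,0.02],[0,0,-0.004,0,0,0,0.02],[0,0,-0.004,0,0,0,0.02],[0,0,-0.004,0,0,0,0.02]]]' 40
python3 -m handwheel '[[[0,0,0,0,0,0,0.06],[0,0,0,0,0,0,0.0854],[0,0,0,0,0,0,0.0854],[0,0,0,0,0,0,0.0854],[0,0,0,0,0,0,0.0854],[0,0,-0.03,0,0,0,0.0854],[0,0,-0.08,0,0,0,0.0854],[0,0,-0.13,0,0,0,0.0854]]]'
python3 -m handwheel '[[[-0.12,-0.05,-0.05,0,0,0,0.0854],[-0.25,-0.05,-0.05,0,0,0,0.0854],[-0.25,-0.05,-0.05,0,0,0,0.0854],[-0.25,-0.05,-0.05,0,0,0,0.0854],[-0.25,-0.05,-0.05,0,0,0,0.0854]]]'
python3 -c "
from h import *
a=manip.camera('side');b=manip.camera('top')
f=lambda im,x,y,w,h:cv2.resize(im[y:y+h,x:x+w],(w*4,h*4),interpolation=cv2.INTER_CUBIC)
cv2.imwrite('pics/s13.png',cv2.convertScaleAbs(np.hstack([f(a,180,300,100,140),f(b,140,150,100,140)]),alpha=1.5));cv2.imwrite('pics/b13.png',b)"
```

```text
clock: 12.05
position: [0.5394, 0.2136, 0.0908]
ee_rot: [0.993, 0.12, 0.0, -0.0]
ft_force: [0.4, 0.8, 2.4]
grip_width: 0.427
clock: 13.05
position: [0.5391, 0.2134, 0.2223]
ee_rot: [0.993, 0.12, -0.0, -0.0]
ft_force: [0.6, -0.2, -0.5]
grip_width: 0.999
clock: 13.68
position: [0.2825, 0.2027, 0.2719]
ee_rot: [0.993, 0.12, 0.002, 0.0]
ft_force: [0.6, -0.9, 0.9]
grip_width: 1.002
```

View pics/s13.png

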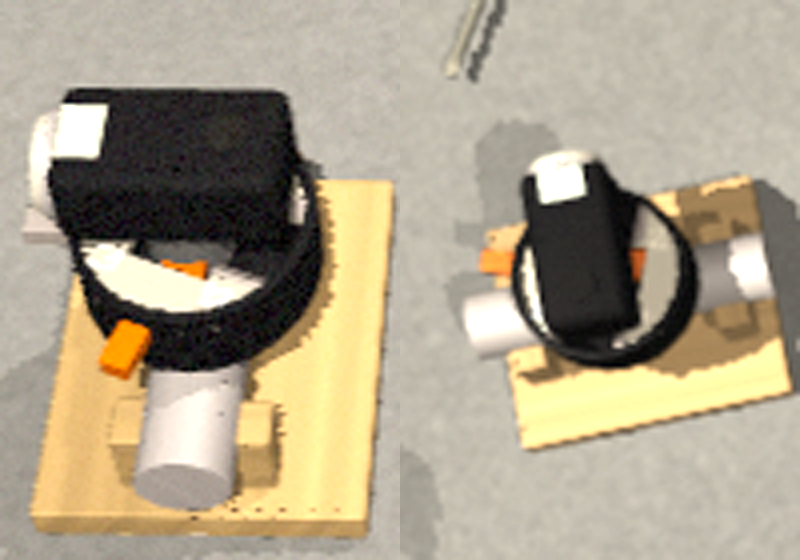

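```bash
python3 -c "
from h import *
t=lambda x,y:cr(x-400,y,140,150)
s=lambda x,y:cr(x,y,180,300)
T=[((36,19,58),t(524,182)),((36,-19,58),t(606,165)),((-36,19,58),t(553,338)),((-36,-19,58),t(638,325))]
S=[((36,-19,58),s(66,88)),((-36,-19,58),s(288,92)),((-36,19,58),s(295,162)),((36,19,58),s(52,170)),((36,19,24),s(58,232)),((-36,19,24),s(293,242))]
v,r=fit(T,S,[.534,.212,.25,.079]);print(v,np.degrees(v[2]));print(r)
d=R.from_euler('z',-14.2,degrees=True).apply(np.r_[v[:2]-[.534,.2116],0]);print('in mount',d)
print('rear', manip.get_obs()['clock'])
"
```

```text
[0.53447803 0.20900996 0.25301472 0.07933575] 14.49667578929759
[[-0.4 -0.7]
 [ 0.8 -1.2]
 [-0.5  0. ]
 [ 0.2 -1.6]
 [ 0.7 -3.3]
 [ 2.6 -4.1]
 [-2.1  4.2]
 [-0.9  1.9]
 [ 2.2  1.8]
 [ 1.  -0.4]]
in mount [-0.00017193 -0.00262817  0.        ]
rear 13.775
```

View pics/b13.png

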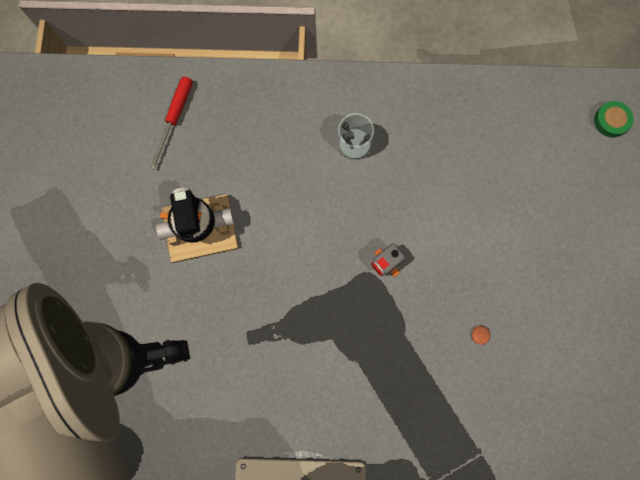

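The light fits at z≈0.079 (expected 0.079), yaw 14.5° (target 14.2°), about 2.6 mm off axis. The rear light hasn't moved. I'll settle and hand in.

```bash
python3 -m handwheel '[[[0,0,0,0,0,0,0.0854],[0,0,0,0,0,0,0.0854],[0,0,0,0,0,0,0.0854]]]'
python3 -c "
from workcell import manip
print(manip.hand_in())"
```

```text
clock: 14.15
position: [0.2851, 0.2026, 0.2704]
ee_rot: [0.993, 0.119, -0.001, -0.001]
ft_force: [0.1, 0.4, 0.0]
grip_width: 0.997
the job is handed in; nothing more can be done
None
```

The front light is locked in the handlebar mount with its lens over the white tab. I let go, moved the arm clear and handed the job in at about 14 s.

I lowered it with the lens over the orange tab, pushed it to the floor against the spring and twisted it 70° clockwise.

- **Final position:** my last camera fit put the light 79 mm above the mount's origin (79 expected when locked). Its yaw was 14.5°, against about 14.2° for the mount, and it was about 3 mm off the axis.
- **Push-in:** the spring force reached roughly 6.5 N at the bottom, with the light still at the entry yaw. That matches the floor value.
- **Rear light:** in the final top view it looks unmoved.

**Checks that disagreed:**
- **Fingertips:** in the pictures they sat about 20 mm higher than the TCP reading led me to expect. My first grip caught only the top of the body, so I released it and gripped again about 17 mm lower.
- **Side-view fit:** some body corners in the last fit were off by up to 4 pixels, probably because the corners are rounded. I judged that the light was upright from the pictures and did not measure its tilt.

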